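# Draw the grill rack out to its stops with the hook

## Robot

A 7-joint arm with a two-finger parallel gripper is mounted at the origin on the work surface; the furniture and walls round the work are solid. World frame = base frame: x ahead of the robot, y to its left, z up, the work surface at z = 0. Lengths are in m, angles in rad, forces in N, time in s.
With the tool pointing down it reaches from about 0.425 to 0.875 m from the base axis. Payload 4.7 kg.
Tool frame: the origin (TCP) lies on the centre line of the jaws, within the pads' length; the fingertips stand 22 mm ahead of it and the grasp point (between the pads) lies 3 mm ahead of it; z points along the fingers, y is the line along which they close (so a half turn about z gives the same grasp; the last joint's range is limited). The gripper opens to 87 mm and grips with 3 to 60 N. Pads are 19 mm wide; open, the fingers measure 117 mm over their backs; the gripper's body (75 mm by 190 mm) begins 51 mm behind the grasp point.
Start: joints at [0.014, 0.321, -0.07, 1.45, 0.023, 1.371, -0.057], TCP at [0.65, -0, 0.245] pointing down, gripper open.
Joint ranges: [-2.86, 2.86], [-0.3, 2.09], [-1.38, 1.24], [0.06, 2.45], [-1.56, 4.7], [0.09, 2.05], [-2.69, 2.69]. Speed limits (rad/s): [2.57, 2.57, 3.14, 3.14, 3.14, 3.14, 3.14].

## Interface

Orientations are given as [roll, pitch, yaw] about the fixed x, y, z axes, in that order (R = Rz(yaw) Ry(pitch) Rx(roll)).
In Python, from rig import manip, viewer, workorder gives the robot as it stands.
- The arm moves only by the tool send_rows, never from a script. Its argument "rows" is text: rows parted by semicolons, each of 7 numbers parted by spaces: the finger opening in mm, from 0 to 87, then the shift along the tool's x, y, z in units of 25 mm (1.0 is 25 mm), then the turn, a rotation vector about the tool's x, y, z in units of 6 degrees (1.0 is 6 degrees). A call has 1 to 8 rows; each row shifts and turns the commanded pose from where the row before left it, along the tool's axes as they then stand; what a row does not reach is not made up. A row lasts 1/10 s, in which the tool goes at most 50 mm and 8.59 degrees, less where a joint would pass 70% of its speed; a pose out of reach is approached as far as the arm can. A call is refused whole if a number of a shift passes 1 or a number of a turn 1, either way. A call with a gripper value outside its range is refused whole. The fingers move at their own pace and stop on an object; "grip_force" is the grip in N (left out, the last holds). Time passes only in rows, so rows that do not move let the fingers close. It gives the time, the measured TCP pose, the force, the opening and the grip force at its end, in the units of the state.
- manip.get_obs(): the state, without advancing time (a new reading comes with each control period).
- viewer.capture(name): name is "scene" or "side" or "wrist"; returns a dict with "pixels" (420x560x3 uint8, red, green, blue), "fx", "fy", "cx", "cy" (pixels), "world_from_camera" (4x4, takes a point from camera to world coordinates). Camera axes: x right, y up, looking along -z (the intrinsics and any distortion apply to the point x, -y, -z); pixel columns grow to the right and rows downward; lengths in m; the calibration is good to about 2 mm. A picture is of the moment at which its call begins. There is no depth.
- workorder.job_done(): hands the job in; it is judged then, once.
The state is a dict: "time_s": time; "q": joint angles; "qvel": joint speeds; "joint_efforts": joint torques, N m; "tcp_pos": TCP position; "tcp_rot": TCP orientation; "ft_force": force on the tool from outside, world axes, zero at the start; "wrist_torque": the same for the moment, N m; "opening": finger opening in m; "gripper_force": force on a finger pad.
Only numpy, scipy, OpenCV 4.12 (cv2) and the standard library are available. Lean on these libraries where they do the work, as an engineer would, in place of code of your own. Each camera call takes 0.05 s, during which the arm holds its last target. There are 200 camera calls.

## Task

The two ramekins in the little overhead grill are ready, but the rack's front bar sits under the low hood where no hand fits. Take the rack hook from the wooden board, drop its tip behind the middle of the front bar and draw the rack out gently, both ramekins standing on it, until it comes up against its hidden stops, and hold a firm pull there for a moment to be sure (about 12 N, never a yank). Leave the rack standing out, lay the hook level on the board again, and do not touch the rack by hand or disturb the glasses.

Things in the scene. Friction and masses are not known exactly. Their poses are not given: they have to be found in the camera images.
- grill: Fixed steel tabletop overhead grill, 240 mm deep x 212 wide x 245 high. Origin: centre of its underside; its open front faces its own -x, z up. Hood over z 178-238 (heating tubes down to z 163) reaches forward to x=-130 (its knob to -152); base below z 40 to x=-120. The rack slides out along -x, straight, on side runners inside the opening.
- rack: Loose steel wire rack, 0.5 kg, 200 mm long (x) x 188 wide. Origin under its middle; its axes as the grill's. Front bar (7 thick, along y) at x=-97, axis 18 above the origin; at home that is at grill x=-91, 39 back from the hood edge. Dishes stand 22 above the origin. At home it lies in a dip 3 deep: a pull of 4 to 10 N lifts it out, then it slides at 1 to 3 N.
- rack_pocket (a point): Middle of the open pocket behind the rack's front bar, at bar-axis height: 26 mm free fore and aft (grill x) by 36 across, open above and below (over 25 free below). At its stops the rack has come 77 to 105 mm from home; where exactly differs and cannot be seen: there the pull rises. Firm is a steady 9 to 14 N at the hook, held for half a second; over 17 N is a yank.
- hook: Loose rack hook, 0.17 kg. Dark wooden handle 104 mm long (x) x 22 wide (y) x 26 high; origin at the middle of its underside, x along the handle to the hook, z up. A steel rod 7 thick leaves the handle's end at x=58, cranks up to z=38 (axis) at x=94, runs level to x=160 and turns straight down to z=0. It rests level on handle and tip.
- hook_tip (a point): Lower end of the hook's down-turned tip, 160 mm ahead of the hook's origin, level with the handle's underside. The tip is a vertical round bar 7 thick, free for 34 below the rod.
- board: Wooden serving board, fixed, 85 mm (x) x 260 (y) x 20 high; origin: centre of its underside. The hook lies on it at the start, along its length (hook x near board +y), its origin about 50 towards board -y, and must lie on it level at the end.
- ramekin_1: White fluted ramekin, 68 mm across, 41 high, 0.11 kg, standing loose on the rack; origin: centre of its underside, z up.
- ramekin_2: The other ramekin on the rack, the same.
- wine_glass: Wine glass, 80 mm across, 201 high, standing loose on the near left of the table; origin: centre of its foot. A bystander.
- tumbler_1: Water tumbler, 81 mm across, 92 high, standing loose on the far side; origin: centre of its underside. A bystander.
- tumbler_2: The other tumbler, the same, standing loose at the far right. A bystander.

How it is judged:
On the way, in this order (a step that is already met when the one before it is completed fails the run):
1. the hook, its tip behind the front bar, has pulled the rack out of its home dip and is drawing it (x of hook_tip in the frame of rack_pocket between -0.016 and 0.016 m and z of hook_tip in the frame of rack_pocket below -0.004 m and contact force between hook and rack above 0.5 N and x of rack in the frame of grill below -0.03 m), for 0.05 s.
2. the rack is firmly against its stops: drawn out about 75 mm or more, it stands still under a pull of more than 8 N by the hook (x of rack in the frame of grill below -0.07 m and contact force between hook and rack above 8 N and linear speed of rack below 0.004 m/s), for 0.2 s.
At the end, for the whole second after the job is handed in: The rack stands out of the grill at rest, level, drawn about 75 mm or more from home; both ramekins stand upright on it; the hook lies level and at rest on the wooden board (within 0.08 rad, handle and tip on the board) (x of rack in the frame of grill below -0.07 m and angle between rack's own z axis and vertical below 0.05 rad and linear speed of each of rack, hook below 0.02 m/s and z of each of ramekin_1, ramekin_2 in the frame of rack above 0.015 m and angle between each of ramekin_1, ramekin_2's own z axis and vertical below 0.15 rad and height (world z) of hook between 0.015 and 0.026 m and angle between hook's own z axis and vertical below 0.08 rad and contact force between hook and board above 0.3 N); the robot touches nothing.
It fails at once if the hook yanks the rack: more than 17 N between them, or the rack faster than 0.3 m/s (contact force between hook and rack above 17 N or linear speed of rack above 0.3 m/s).
It fails at once if the hand or arm itself touches the rack (contact force between any of the fingers, the arm and rack above 0.5 N).
It fails at once if the hook or arm hits the grill with more than 10 N (contact force between any of hook, the arm, the fingers and grill above 10 N).
It fails at once if a ramekin tips by more than 0.35 rad (angle between any of ramekin_1, ramekin_2's own z axis and vertical above 0.35 rad).
It fails at once if a bystander (wine glass or tumbler) is moved by more than 20 mm or tipped by more than 0.3 rad (distance of any of wine_glass, tumbler_1, tumbler_2 from where it was at the start of the episode above 0.02 m or angle between any of wine_glass, tumbler_1, tumbler_2's own z axis and vertical above 0.3 rad).
It also fails if it takes over 64 s, if anything falls off the work surface, if the arm or the gripper's body presses on something with over 40 N, if the wrist force passes 120 N, or if a joint passes its speed limit or range.

## Working session

There is one attempt and no reset: what is moved stays moved. The work goes in short steps, Python scripts to look and compute and a tool call to move; the robot and the scene stay as the last step left them, time stands still between calls to the robot, and variables do not carry over. Pictures are saved under pics/ and viewed, at most 11 in all, crops included, and the job is handed in when it is done.

Besides the shell and the picture viewer there is one more tool, called after "Emit:" in YAML: its name, and indented under it one key for each argument. send_rows: Moves the arm, as the interface text tells. Its arguments: {"type":"object","properties":{"rows":{"type":"string"},"grip_force":{"type":"number"}},"required":["rows"]}

```bash
mkdir -p pics; cat > h.py <<'E'
import numpy as np,cv2
from rig import manip,viewer,workorder
def cap(n,f):
    c=viewer.capture(n); cv2.imwrite('pics/'+f,cv2.cvtColor(c['pixels'],cv2.COLOR_RGB2BGR)); return c
def ray(c,u,v):
    M=np.array(c['world_from_camera']); d=np.array([(u-c['cx'])/c['fx'],-(v-c['cy'])/c['fy'],-1.]); return M[:3,3],M[:3,:3]@d
def onz(c,u,v,z):
    o,d=ray(c,u,v); return o+d*(z-o[2])/d[2]
def proj(c,p):
    M=np.array(c['world_from_camera']); q=M[:3,:3].T@(np.array(p)-M[:3,3]); return c['cx']-c['fx']*q[0]/q[2], c['cy']+c['fy']*q[1]/q[2]
E
python3 - <<'E'
from h import *
import pickle
C={n:cap(n,n+'0.png') for n in('scene','side','wrist')}
pickle.dump(C,open('c0.pkl','wb'))
for n in C: print(n,{k:np.round(v,3).tolist() for k,v in C[n].items() if k!='pixels'})
a=[cv2.imread(f'pics/{n}0.png') for n in('scene','side')]
print(manip.get_obs())
E
```

```text
scene {'fx': 498.894, 'fy': 498.894, 'cx': 282.188, 'cy': 207.296, 'world_from_camera': [[0.552, -0.669, 0.498, 1.218], [0.834, 0.451, -0.319, -0.434], [-0.011, 0.591, 0.807, 1.178], [0.0, 0.0, 0.0, 1.0]]}
side {'fx': 446.618, 'fy': 446.618, 'cx': 278.652, 'cy': 208.46, 'world_from_camera': [[0.981, -0.088, 0.172, 0.756], [0.193, 0.424, -0.885, -1.07], [0.004, 0.901, 0.433, 0.586], [0.0, 0.0, 0.0, 1.0]]}
wrist {'fx': 328.428, 'fy': 328.428, 'cx': 279.54, 'cy': 208.965, 'world_from_camera': [[1.0, -0.001, 0.0, 0.65], [0.001, 0.955, 0.296, 0.082], [-0.0, -0.296, 0.955, 0.384], [0.0, 0.0, 0.0, 1.0]]}
{'time_s': 0.15, 'q': array([ 0.01409126,  0.32167233, -0.07006364,  1.45142391,  0.02260974,
        1.37080352, -0.05688422]), 'qvel': array([-1.15594105e-03,  2.19877309e-04, -6.04623660e-06, -3.08905120e-03,
       -9.65330416e-05, -1.90091492e-04,  1.10147084e-04]), 'joint_efforts': array([ 2.16972071e-04, -4.91794288e+01, -4.04079035e-01, -3.12878716e+01,
       -6.39387709e-02,  4.04033612e-02,  9.90178205e-05]), 'tcp_pos': array([ 6.49599185e-01, -5.56655716e-05,  2.43685216e-01]), 'tcp_rot': array([-3.14007513e+00,  1.04031899e-04,  1.57082786e+00]), 'ft_force': array([ 0.04539219, -0.56965557, -0.59408591]), 'wrist_torque': array([-0.02006518, -0.01710962, -0.07303476]), 'gripper_force': 0.0, 'opening': 0.08715510719584087}
```

View pics/scene0.png

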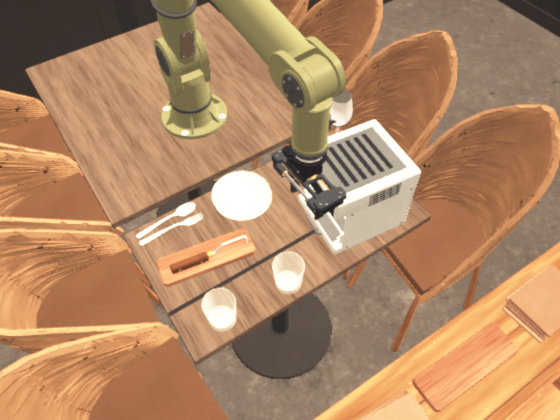

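View pics/side0.png

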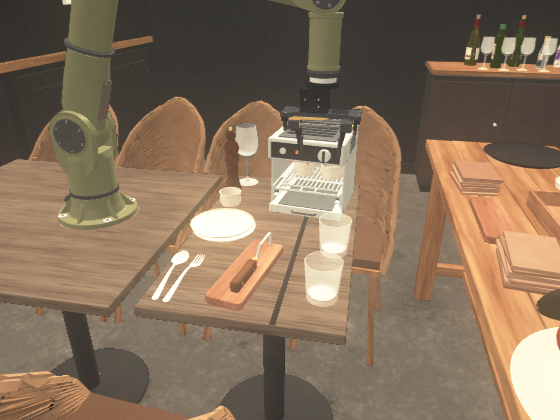

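View pics/wrist0.png

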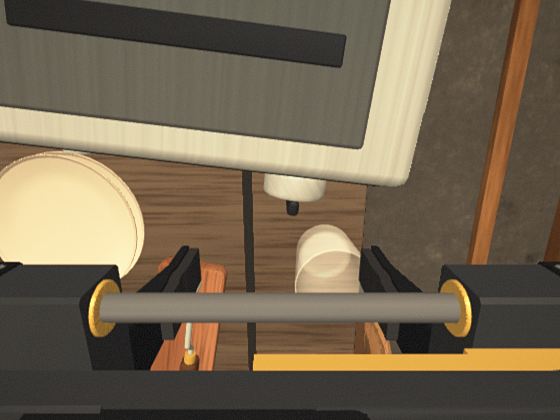

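The board (scene ~205,257) carries the hook (handle ~190,262; tip ~247,238). The grill (scene ~370,190; side ~315,170) faces -y, and the tumblers are at scene (289,272) and (220,309). Next I'll zoom in.

```bash
python3 - <<'E'
from h import *
s=cv2.imread('pics/scene0.png');d=cv2.imread('pics/side0.png')
R=lambda i,u,v,w,h,k:cv2.resize(i[v:v+h,u:u+w],None,fx=k,fy=k,interpolation=cv2.INTER_CUBIC)
a=R(d,265,105,100,118,5) #500x590
b=R(s,150,225,120,65,2.5) # 300x162
c=R(d,205,225,85,85,3) #255
o=np.zeros((600,800,3),np.uint8);o[:590,:500]=a;o[:b.shape[0],500:800]=b;o[170:425,500:755]=c
o[430:596,500:800]=R(s,290,170,150,83,2)
cv2.imwrite('pics/z1.png',o)
E
```

```text
(no output)
```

View pics/z1.png

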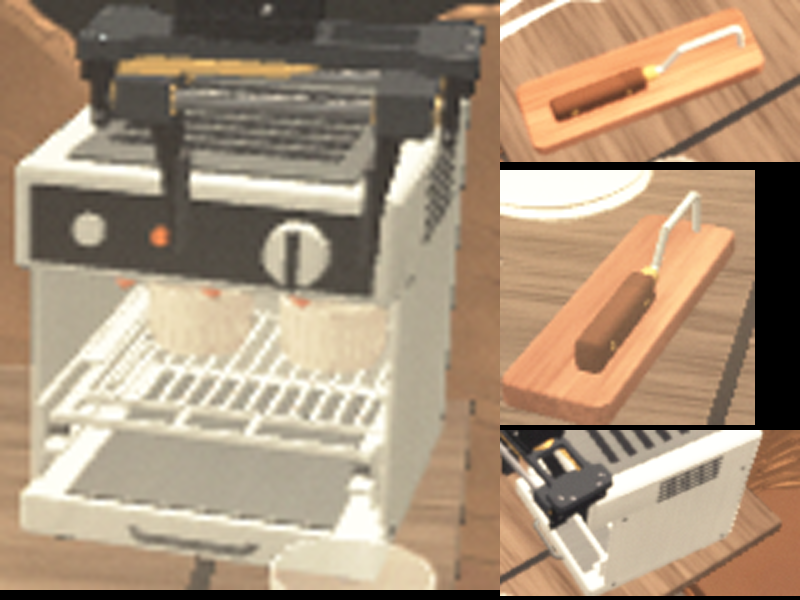

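```bash
python3 - <<'E'
from h import *
import pickle
C=pickle.load(open('c0.pkl','rb'));S,D,W=C['scene'],C['side'],C['wrist']
p=lambda *a:print(*[np.round(x,4) if not isinstance(x,str) else x for x in a])
cr=lambda x,y:(265+x/5,105+y/5)
for n,(x,y),z in[('hoodLtop',(18,168),.238),('hoodLbot',(18,262),.178),('hoodRbot',(385,305),.178),('baseLtop',(22,492),.04),('baseLbot',(25,527),.003),('baseRbot',(378,580),.003)]: p(n,onz(D,*cr(x,y),z))
for u,v in[(5,143),(400,185),(440,60)]: p('wrist',onz(W,u,v,.238),onz(W,u,v,.178))
for n,c,(u0,v0,u1,v1) in[('scene',S,(150,225,270,290)),('side',D,(205,225,290,310))]:
    im=c['pixels'][v0:v1,u0:u1]; hsv=cv2.cvtColor(im,cv2.COLOR_RGB2HSV)
    if n=='scene': p(im[62-25,190-150-2],im[30,100])
    for nm,m in[('handle',(hsv[...,2]<125)&(hsv[...,1]>120)),('board',(hsv[...,1]>110)&(hsv[...,2]>150)&(hsv[...,0]<20)),('steel',(hsv[...,1]<60)&(hsv[...,2]>170))]:
        k,l,st,ce=cv2.connectedComponentsWithStats(m.astype(np.uint8))
        i=1+np.argmax(st[1:,4]); ys,xs=np.nonzero(l==i)
        r=cv2.minAreaRect(np.c_[xs+u0,ys+v0].astype(np.float32)); 
        z={'handle':.046,'board':.02,'steel':.058}[nm]
        p(n,nm,'area',st[i,4]); 
        for q in cv2.boxPoints(r): p('  ',q,onz(c,*q,z)[:2])
def tri(a,b):
    o1,d1=ray(S,*a);o2,d2=ray(D,*b);A=np.c_[d1,-d2];t=np.linalg.lstsq(A,o2-o1,rcond=None)[0]
    x,y=o1+d1*t[0],o2+d2*t[1]; return (x+y)/2,np.linalg.norm(x-y)
p('tip',onz(S,246.8,243.8,.02),onz(D,270.7,245.3,.02),*tri((246.8,243.8),(270.7,245.3)))
b=lambda x,y:(150+(x-500)/2.5,225+y/2.5); c=lambda x,y:(205+(x-500)/3,225+(y-170)/3)
p('bend',*tri(b(737,27),c(695,195)))
p('ferrule',*tri(b(652,72),c(650,272)))
E
```

```text
hoodLtop [0.5084 0.058  0.238 ]
hoodLbot [0.5036 0.0784 0.178 ]
hoodRbot [0.7075 0.0511 0.178 ]
baseLtop [0.5063 0.0736 0.04  ]
baseLbot [0.5016 0.1031 0.003 ]
baseRbot [0.7133 0.0762 0.003 ]
wrist [0.5289 0.067  0.238 ] [0.4795 0.0608 0.178 ]
wrist [0.7044 0.0483 0.238 ] [0.7269 0.0344 0.178 ]
wrist [0.7151 0.1006 0.238 ] [0.7419 0.1082 0.178 ]
[187 109  71] [167 108  77]
scene handle area 50
   [180.768 267.397] [ 0.5335 -0.3112]
   [199.665  260.1289] [ 0.5416 -0.2603]
   [200.5412 262.4072] [ 0.549  -0.2616]
   [181.6443 269.6752] [ 0.5408 -0.3124]
scene board area 2720
   [144.2433 254.9881] [ 0.4282 -0.3732]
   [233.3116 204.8872] [ 0.4172 -0.0887]
   [262.6083 256.9703] [ 0.6119 -0.1111]
   [173.5401 307.0712] [ 0.61  -0.375]
scene steel area 104
   [148. 236.] [ 0.4052 -0.3423]
   [175.6 222.2] [ 0.4061 -0.2606]
   [177.6 226.2] [ 0.4211 -0.262 ]
   [150. 240.] [ 0.4199 -0.3432]Traceback (most recent call last):
  File "<stdin>", line 13, in <module>
    return _wrapfunc(a, 'argmax', axis=axis, out=out, **kwds)
    return bound(*args, **kwds)
ValueError: attempt to get argmax of an empty sequence
```

```bash
python3 - <<'E'
from h import *
import pickle
C=pickle.load(open('c0.pkl','rb'));S,D,W=C['scene'],C['side'],C['wrist']
p=lambda *a:print(*[np.round(x,4) if not isinstance(x,str) else x for x in a])
def tri(a,b):
    o1,d1=ray(S,*a);o2,d2=ray(D,*b);A=np.c_[d1,-d2];t=np.linalg.lstsq(A,o2-o1,rcond=None)[0]
    x,y=o1+d1*t[0],o2+d2*t[1]; return (x+y)/2,np.linalg.norm(x-y)
b=lambda x,y:(150+(x-500)/2.5,225+y/2.5); c=lambda x,y:(205+(x-500)/3,225+(y-170)/3)
p('tip',onz(S,*b(742,47),.02),onz(D,*c(697,231),.02))
p('bend',*tri(b(737,27),c(695,195)))
p('ferrule',*tri(b(652,72),c(650,272)))
p('boardS',*[onz(S,*b(*q),.02)[:2] for q in[(522,95),(735,12),(762,68),(540,150)]])
p('handleTopS',*[onz(S,*b(*q),.046)[:2] for q in[(551,97),(640,67),(648,78),(557,112)]])
p('handleTopD',*[onz(D,*c(*q),.046)[:2] for q in[(577,342),(604,348),(636,270),(656,278)]])
cr=lambda x,y:(265+x/5,105+y/5)
# grill yaw guess from base/hood front edge
yaw=np.arctan2(.0511-.0784,.7075-.5036);p('front edge angle',yaw)
print(manip.get_obs()['tcp_rot'])
E
```

```text
tip [ 0.5525 -0.1249  0.02  ] [ 0.5526 -0.1259  0.02  ]
bend [ 0.5498 -0.126   0.055 ] 0.0032
ferrule [ 0.5372 -0.2256  0.0394] 0.0003
boardS [ 0.4729 -0.3512] [ 0.5087 -0.1076] [ 0.5875 -0.1207] [ 0.5431 -0.3638]
handleTopS [ 0.5087 -0.3289] [ 0.5284 -0.2344] [ 0.5451 -0.2338] [ 0.5283 -0.3316]
handleTopD [ 0.5123 -0.3339] [ 0.5325 -0.337 ] [ 0.529  -0.2353] [ 0.5464 -0.2431]
front edge angle -0.1331
[-3.14007513e+00  1.04031899e-04  1.57082786e+00]
```

Emit:
send_rows:
  rows: "87 -1 -0.6 0 0 0 0;87 -1 -0.6 0 0 0 0;87 -1 -0.6 0 0 0 0;87 -1 -0.6 0 0 0 0;87 -1 -0.6 0 0 0 0;87 -1 -0.6 0 0 0 0;87 -1 -0.6 0 0 0 0;87 -1 -0.6 0 0 0 0"

```text
time_s: 0.95
tcp_pos: [0.5291, -0.2009, 0.2443]
tcp_rot: [-3.141, -0.0, 1.571]
ft_force: [0.9, -0.6, -1.0]
opening: 0.087
gripper_force: 0.0
```

Emit:
send_rows:
  rows: "87 -1 -0.2 0 0 0 0.5;87 -1 0 0 0 0 0.5;87 -1 0 0 0 0 0.48;87 -1 0 0 0 0 0;87 0 0 0 0 0 0"

```text
time_s: 1.45
tcp_pos: [0.5159, -0.305, 0.2441]
tcp_rot: [-3.141, 0.003, 1.408]
ft_force: [-1.1, -0.4, -0.2]
opening: 0.0869
gripper_force: 0.0
```

```bash
python3 - <<'E'
from h import *
import pickle
o=manip.get_obs();print(o['tcp_pos'],o['tcp_rot'],o['time_s'],o['ft_force'])
C={n:cap(n,n+'1.png') for n in('scene','side','wrist')}
pickle.dump(C,open('c1.pkl','wb'))
d=cv2.imread('pics/side1.png');w=cv2.imread('pics/wrist1.png');s=cv2.imread('pics/scene1.png')
o=np.zeros((600,800,3),np.uint8)
o[:,:500]=cv2.resize(d[105:225,265:365],(500,600),interpolation=cv2.INTER_CUBIC)
o[:225,500:]=cv2.resize(w,(300,225))
o[230:590,500:800]=cv2.resize(s[130:310,280:430],(300,360),interpolation=cv2.INTER_CUBIC)
cv2.imwrite('pics/z2.png',o)
S=C['scene']
for t in[(289,258),(220,296)]: print(onz(S,*t,.092))
E
```

```text
[ 0.51592023 -0.30500943  0.24407487] [-3.14075715e+00  2.78823394e-03  1.40782560e+00] 1.45 [-1.06856552 -0.446191   -0.21923558]
[ 0.68910536 -0.07776594  0.092     ]
[ 0.68398827 -0.27335852  0.092     ]
```

View pics/z2.png

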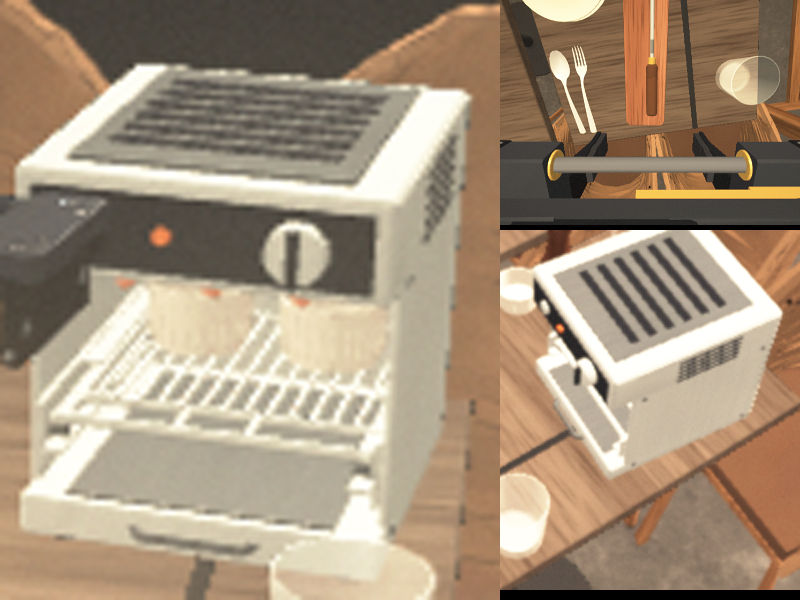

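```bash
python3 - <<'E'
from h import *
import pickle
C=pickle.load(open('c1.pkl','rb'));S,D,W=C['scene'],C['side'],C['wrist']
p=lambda *a:print(*[np.round(x,4) if not isinstance(x,str) else x for x in a])
sc=lambda x,y:(280+(x-500)/2,130+(y-230)/2); cr=lambda x,y:(265+x/5,105+y/5)
for q in[(535,270),(612,383),(781,314)]: p('S top',onz(S,*sc(*q),.238)[:2])
for q in[(20,167),(378,210),(471,95),(138,66)]: p('D top',onz(D,*cr(*q),.238)[:2])
for q in[(20,265),(378,304)]: p('D hoodbot',onz(D,*cr(*q),.178)[:2])
for q in[(536,358),(612,478)]: p('S basebot',*[onz(S,*sc(*q),z)[:2] for z in(0.,.015)])
for q in[(536,348),(612,462)]: p('S basetop',onz(S,*sc(*q),.04)[:2])
h=cv2.cvtColor(W['pixels'],cv2.COLOR_RGB2HSV)[100:235,255:315]
rgb=W['pixels'][100:235,255:315]
p('px',rgb[65,29],rgb[65,10])
m=((rgb[...,0]<140)&(h[...,1]>100)).astype(np.uint8)
k,l,st,ce=cv2.connectedComponentsWithStats(m);i=1+np.argmax(st[1:,4]);ys,xs=np.nonzero(l==i)
p('handle bbox',st[i],[255,100]); 
for v in range(ys.min()+2,ys.max(),15):
    x=xs[ys==v]; p(v+100,x.min()+255,x.max()+255,onz(W,255+(x.min()+x.max()+1)/2,v+100,.046)[:2])
for v in(ys.min(),ys.max()): p('end',onz(W,284,v+100,.046)[:2],onz(W,284,v+100,.02)[:2])
E
```

```text
S top [0.5089 0.07  ]
S top [0.7064 0.043 ]
S top [0.7384 0.2783]
D top [0.5091 0.06  ]
D top [0.7018 0.0248]
D top [0.7404 0.2594]
D top [0.5351 0.2856]
D hoodbot [0.5058 0.0738]
D hoodbot [0.7038 0.0519]
S basebot [0.4765 0.0979] [0.4859 0.0912]
S basebot [0.7055 0.0662] [0.7121 0.0598]
S basetop [0.4866 0.0903]
S basetop [0.7032 0.0642]
px [140  85  52] [197 117  70]
handle bbox [  18   20   21   97 1763] [255 100]
122 275 292 [ 0.5326 -0.2336]
137 273 293 [ 0.5299 -0.248 ]
152 273 293 [ 0.5276 -0.2629]
167 273 293 [ 0.5252 -0.2782]
182 273 293 [ 0.5228 -0.2939]
197 273 292 [ 0.5198 -0.31  ]
212 274 292 [ 0.5178 -0.3267]
end [ 0.5329 -0.2317] [ 0.5331 -0.2326]
end [ 0.5176 -0.3313] [ 0.5166 -0.3399]
```

Wrist crop: the handle runs from (284,120) to (283,216), heading 81°. That matches the two-view estimate, so I'm descending.

Emit:
send_rows:
  rows: "87 0 0.22 1 0 0 0;87 0 0 1 0 0 0;87 0 0 1 0 0 0;87 0 0 1 0 0 0;87 0 0 1 0 0 0;87 0 0 1 0 0 0;87 0 0 0.9 0 0 0;87 0 0 0 0 0 0"

```text
time_s: 2.4
tcp_pos: [0.5212, -0.2975, 0.0686]
tcp_rot: [-3.135, -0.003, 1.418]
ft_force: [-1.0, -1.1, 0.1]
opening: 0.0872
gripper_force: 0.0
```

Emit:
send_rows:
  rows: "87 0 0 0.5 0 0 0;87 0 0 0.5 0 0 0;87 0 0 0 0 0 0"

```text
time_s: 2.7
tcp_pos: [0.522, -0.2996, 0.0457]
tcp_rot: [-3.14, -0.001, 1.416]
ft_force: [-0.5, 0.4, -0.9]
opening: 0.087
gripper_force: 0.0
```

Emit:
send_rows:
  rows: "0 0 0 0 0 0 0;0 0 0 0 0 0 0;0 0 0 0 0 0 0;0 0 0 0 0 0 0;0 0 0 0 0 0 0;0 0 0 0 0 0 0;0 0 0 0 0 0 0;0 0 0 0 0 0 0"
  grip_force: 50

```text
time_s: 3.5
tcp_pos: [0.5227, -0.3004, 0.0471]
tcp_rot: [3.141, 0.0, 1.416]
ft_force: [0.1, 0.9, 0.2]
opening: 0.0311
gripper_force: 0.0
```

Emit:
send_rows:
  rows: "0 0 0 -0.5 0 0 0;0 0 0 -1 0 0 0;0 0 0 -1 0 0 0;0 0 0 -1 0 0 0;0 0 0 0 0 0 0"

```text
time_s: 4.0
tcp_pos: [0.525, -0.3018, 0.1393]
tcp_rot: [3.134, 0.002, 1.416]
ft_force: [0.2, -0.1, -1.9]
opening: 0.0216
gripper_force: 50.0
```

```bash
python3 - <<'E'
from h import *
import pickle
o=manip.get_obs();print(o['tcp_pos'],o['tcp_rot'],o['time_s'],o['ft_force'],o['opening'])
C={n:cap(n,n+'2.png') for n in('scene','side','wrist')}
pickle.dump(C,open('c2.pkl','wb'))
d=cv2.imread('pics/side2.png');w=cv2.imread('pics/wrist2.png');s=cv2.imread('pics/scene2.png')
t=o['tcp_pos'];a=1.413
tip=t+.177*np.array([np.cos(a),np.sin(a),0]);tip[2]=t[2]-.026
print('pred tip',tip,proj(C['side'],tip),proj(C['scene'],tip),proj(C['wrist'],tip))
o=np.zeros((600,800,3),np.uint8)
o[:400,:400]=cv2.resize(d[180:280,210:310],(400,400),interpolation=cv2.INTER_CUBIC)
o[:400,400:]=cv2.resize(s[180:280,180:280],(400,400),interpolation=cv2.INTER_CUBIC)
o[400:,:267]=cv2.resize(w,(267,200)); 
o[400:600,270:670]=cv2.resize(w[0:200,80:480],(400,200))
cv2.imwrite('pics/z3.png',o)
E
```

```text
[ 0.52499248 -0.30178126  0.13925816] [3.13408112e+00 2.38450816e-03 1.41568554e+00] 4.0 [ 0.18449428 -0.08550932 -1.94676949] 0.02157073698961823
pred tip [ 0.55280667 -0.12698031  0.11325816] (np.float64(270.52148189388413), np.float64(211.98215788796966)) (np.float64(243.67957739077983), np.float64(225.05905814716715)) (np.float64(287.4232255568353), np.float64(-146.14098064831856))
```

View pics/z3.png

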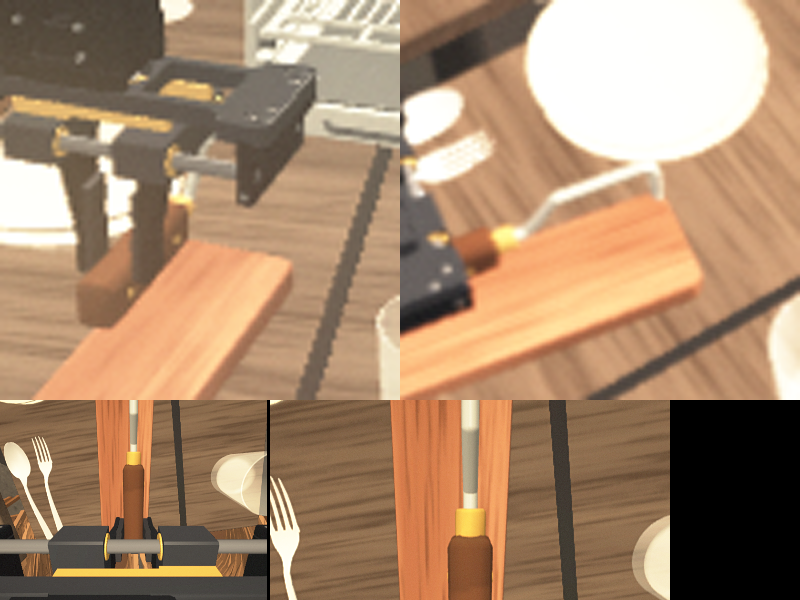

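```bash
cat >> h.py <<'E'
A=1.4416
g=np.array([np.cos(A),np.sin(A),0]);lh=np.array([-np.sin(A),np.cos(A),0])
def G(d,l,z): return g*d+lh*l+np.array([0,0,z])
def dl(p): return np.array([p@g,p@lh,p[2]])
E
python3 - <<'E'
from h import *
import pickle
C=pickle.load(open('c1.pkl','rb'));S,D,W=C['scene'],C['side'],C['wrist']
cr=lambda u,v:((u-265)*5,(v-105)*5)
for z in(.07,.08,.09,.1,.11):
  print(z,*[np.round(cr(*proj(D,G(d,l,z)))) for d,l in[(.175,-.502),(.175,-.596),(.175,-.690),(.208,-.596)]])
def on(u,v,d):
    o,r=ray(D,265+u/5,105+v/5); return dl(o+r*((d-o@g)/(r@g)))
for q in[(52,418),(188,430),(228,440),(268,443),(378,456)]: print(q,on(*q,.175))
s=cv2.imread('pics/side1.png')
cv2.imwrite('pics/z4.png',cv2.resize(s[170:205,268:348],(800,350),interpolation=cv2.INTER_CUBIC))
E
```

```text
0.07 [ 58. 423.] [213. 444.] [375. 466.] [228. 422.]
0.08 [ 58. 407.] [214. 428.] [376. 450.] [229. 407.]
0.09 [ 58. 391.] [214. 412.] [377. 433.] [229. 391.]
0.1 [ 58. 375.] [215. 395.] [379. 417.] [230. 375.]
0.11 [ 58. 359.] [216. 379.] [380. 400.] [230. 359.]
(52, 418) [ 0.175      -0.49828426  0.07242282]
(188, 430) [ 0.175      -0.58078632  0.07649071]
(228, 440) [ 0.175      -0.60459481  0.07364886]
(268, 443) [ 0.175      -0.62800618  0.07515291]
(378, 456) [ 0.175      -0.69121242  0.07631986]
```

View pics/z4.png

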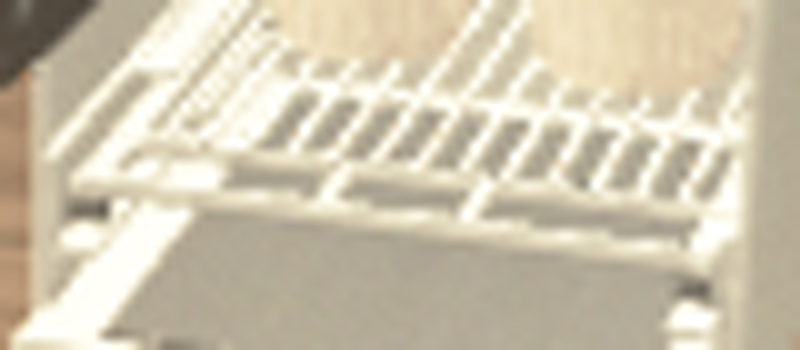

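```bash
python3 - <<'E'
from h import *
import pickle
C=pickle.load(open('c1.pkl','rb'));D=C['side']
def on(u,v,d):
    o,r=ray(D,268+u/10,170+v/10); return dl(o+r*((d-o@g)/(r@g)))
for q in[(75,187),(320,213),(468,231),(392,222),(710,258)]: print(q,on(*q,.175))
for q in[(340,165),(492,183),(405,176)]: print(q,on(*q,.208))
t=G(.1915-.177,-.596,0);print('tcp xy',t)
C2=pickle.load(open('c2.pkl','rb'))
E
```

```text
(75, 187) [ 0.175      -0.49859396  0.07214832]
(320, 213) [ 0.175      -0.57308144  0.07445689]
(468, 231) [ 0.175      -0.61689232  0.07510516]
(392, 222) [ 0.175      -0.59450661  0.07469832]
(710, 258) [ 0.175      -0.68663693  0.07687705]
(340, 165) [ 0.208      -0.56965117  0.07581303]
(492, 183) [ 0.208      -0.6155747   0.07648238]
(405, 176) [ 0.208      -0.5894407   0.07505681]
tcp xy [ 0.59290093 -0.06240782  0.        ]
```

Front bar: x4-view (75,187)→(710,258), ties at ~(325,190) and (475,205). That puts the bar axis at z≈0.075 and the pocket centre at l≈-0.594. I'll move the hook to just in front of the hood.

Emit:
send_rows:
  rows: "0 0.78 0.15 0.06 0 0 -0.04;0 0.78 0.15 0.06 0 0 -0.04;0 0.78 0.15 0.06 0 0 -0.04;0 0.78 0.15 0.06 0 0 -0.04;0 0.78 0.15 0.06 0 0 -0.04;0 0.78 0.15 0.06 0 0 -0.04;0 0.78 0.15 0.06 0 0 -0.04;0 0.78 0.15 0.06 0 0 -0.04"

```text
time_s: 4.95
tcp_pos: [0.5731, -0.1491, 0.1205]
tcp_rot: [-3.138, -0.0, 1.45]
ft_force: [0.6, 0.6, -1.7]
opening: 0.0215
gripper_force: 50.0
```

Emit:
send_rows:
  rows: "0 0 0 0 0 0 0;0 0 0 0 0 0 0;0 0 0 0 0 0 0"

```text
time_s: 5.25
tcp_pos: [0.5733, -0.1517, 0.1219]
tcp_rot: [-3.14, 0.001, 1.448]
ft_force: [0.3, 0.6, -2.0]
opening: 0.0212
gripper_force: 50.0
```

```bash
python3 - <<'E'
from h import *
import pickle
o=manip.get_obs();t=o['tcp_pos'];print(t,o['tcp_rot'],dl(t),o['ft_force'],o['wrist_torque'])
C={n:cap(n,n+'3.png') for n in('scene','side')}
pickle.dump(C,open('c3.pkl','wb'))
d=cv2.imread('pics/side3.png');s=cv2.imread('pics/scene3.png')
a=o['tcp_rot'][2]
tip=t+.177*np.array([np.cos(a),np.sin(a),0]);tip[2]=t[2]-.027
print('pred tip',tip,proj(C['side'],tip),proj(C['scene'],tip))
us,vs=map(int,proj(C['scene'],tip))
ud,vd=map(int,proj(C['side'],tip))
print(us,vs,ud,vd)
o=np.zeros((600,800,3),np.uint8)
o[:,:400]=cv2.resize(d[vd-45:vd+45,ud-30:ud+30],(400,600),interpolation=cv2.INTER_CUBIC)
o[:,400:]=cv2.resize(s[vs-45:vs+45,us-30:us+30],(400,600),interpolation=cv2.INTER_CUBIC)
cv2.imwrite('pics/z5.png',o)
E
```

```text
[ 0.57328028 -0.1517462   0.12185342] [-3.14018100e+00  9.63367403e-04  1.44752926e+00] [-0.07662168 -0.58805298  0.12185342] [ 0.25464412  0.63169362 -1.99187914] [-0.12424599  0.00775721  0.0067724 ]
pred tip [0.59504334 0.02391077 0.09485342] (np.float64(297.4935229879817), np.float64(195.43453702959013)) (np.float64(300.897960429333), np.float64(213.6395482295924))
300 213 297 195
```

View pics/z5.png

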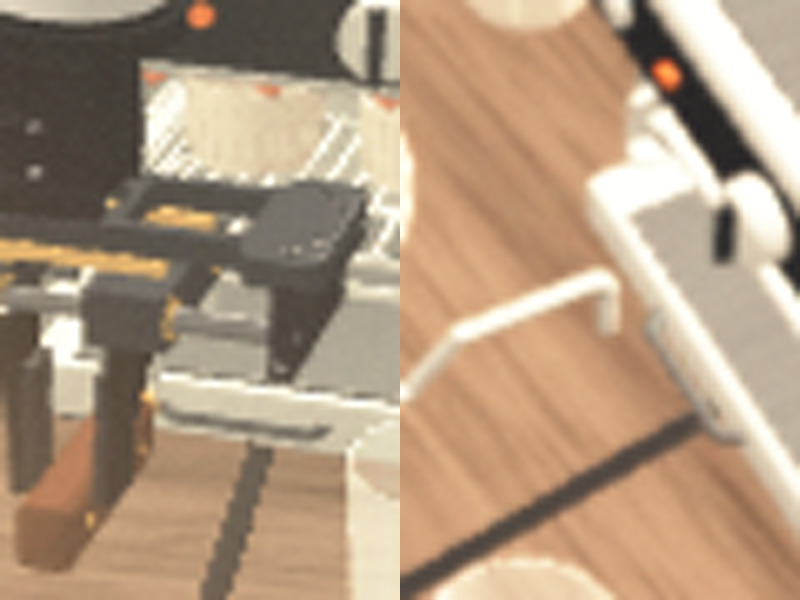

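```bash
python3 - <<'E'
from h import *
import pickle
from scipy.spatial.transform import Rotation as R
from scipy.optimize import least_squares
C=pickle.load(open('c3.pkl','rb'));S,D=C['scene'],C['side']
o=manip.get_obs();t=o['tcp_pos'];a=o['tcp_rot'][2]
P=np.array([[94,0,38],[160,0,41.5],[160,0,0]])/1000;Q=np.array([[278.55,217.8],[300.75,209.0],[301.2,217.5]])
PD=np.array([[-52,0,0],[-52,0,26]])/1000 
QD=np.array([[273.5,235.3],[0,0]])
gp=np.array([-.017,0,.015])
def f(x):
    off,pit=x[:3],x[3]
    M=R.from_euler('yz',[pit,a]).as_matrix()
    w=lambda p:t+np.array([0,0,-.012])+off+M@(p-gp)
    return w
for pit in(0,.05,.1):
    w=f([0,0,0,pit]); print(pit,*[np.round(proj(S,w(p)),1) for p in P],np.round(proj(D,w(PD[0])),1),w(P[2]))
print(Q)
E
```

```text
0 [278.5 214.5] [301.3 204.4] [301.  213.6] [272.1 230.8] [0.59541168 0.0239204  0.09530504]
0.05 [278.9 215.6] [301.6 206.2] [300.6 215.7] [272.  230.3] [0.59529197 0.02295692 0.08647747]
0.1 [279.2 216.8] [301.7 208.1] [300.1 217.8] [271.9 229.7] [0.595118   0.02155682 0.07770946]
[[278.55 217.8 ]
 [300.75 209.  ]
 [301.2  217.5 ]]
```

```bash
python3 - <<'E'
from h import *
import pickle
C=pickle.load(open('c3.pkl','rb'));D=C['side']
o=manip.get_obs();t=o['tcp_pos'];a=o['tcp_rot'][2]
x=np.array([np.cos(a),np.sin(a),0]);y=np.array([np.sin(a),-np.cos(a),0])
for yy in(.011,.02,.03):
  for xx in(-.0095,.0095):
    p=t+x*xx+y*yy+[0,0,-.022]; u,v=proj(D,p); print(yy,xx,(u-267)*20/3,(v-150)*20/3)
# repeat: known fixed refs vs calibration: view of base? compare camera pose between captures
C0=pickle.load(open('c0.pkl','rb'))
print(np.abs(np.array(C0['side']['world_from_camera'])-D['world_from_camera']).max())
E
```

```text
0.011 -0.0095 87.60557984117024 497.91600656783015
0.011 0.0095 104.1581515405854 474.34931027018706
0.02 -0.0095 112.09740890962696 501.7652298824307
0.02 0.0095 128.31210750215746 478.08300505499875
0.03 -0.0095 139.45012638133448 506.0640806344706
0.03 0.0095 155.2853584629952 482.25250369125206
0.0
```

The numbers say the hook sits about 15 mm low in the fingers, because I lifted before they had fully closed. I'll go back to the board and regrip properly.

Emit:
send_rows:
  rows: "0 -0.78 -0.15 -0.06 0 0 0.04;0 -0.78 -0.15 -0.06 0 0 0.04;0 -0.78 -0.15 -0.06 0 0 0.04;0 -0.78 -0.15 -0.06 0 0 0.04;0 -0.78 -0.15 -0.06 0 0 0.04;0 -0.78 -0.15 -0.06 0 0 0.04;0 -0.78 -0.15 -0.06 0 0 0.04;0 -0.78 -0.15 -0.06 0 0 0.04"

```text
time_s: 6.15
tcp_pos: [0.5224, -0.3024, 0.1347]
tcp_rot: [3.141, 0.0, 1.414]
ft_force: [0.8, 0.9, -1.4]
opening: 0.0213
gripper_force: 50.0
```

Emit:
send_rows:
  rows: "0 0 0 0 0 0 0;0 0 0 0.8 0 0 0;0 0 0 0.8 0 0 0;0 0 0 0.8 0 0 0;0 0 0 0.2 0 0 0;0 0 0 0.1 0 0 0;0 0 0 0 0 0 0"

```text
time_s: 6.85
tcp_pos: [0.5237, -0.3006, 0.0676]
tcp_rot: [3.141, 0.0, 1.416]
ft_force: [-0.3, 0.5, -1.6]
opening: 0.0207
gripper_force: 50.0
```

Emit:
send_rows:
  rows: "0 0 0 0.1 0 0 0;0 0 0 0 0 0 0"

```text
time_s: 7.05
tcp_pos: [0.5237, -0.3008, 0.0652]
tcp_rot: [3.14, 0.0, 1.416]
ft_force: [-0.3, 0.0, -1.4]
opening: 0.0211
gripper_force: 50.0
```

Emit:
send_rows:
  rows: "0 0 0 0.1 0 0 0;0 0 0 0 0 0 0"

```text
time_s: 7.25
tcp_pos: [0.5232, -0.3006, 0.062]
tcp_rot: [-3.142, -0.0, 1.416]
ft_force: [0.3, 0.6, -1.8]
opening: 0.0211
gripper_force: 50.0
```

Emit:
send_rows:
  rows: "0 0 0 0.1 0 0 0;0 0 0 0 0 0 0"

```text
time_s: 7.45
tcp_pos: [0.5236, -0.3008, 0.0603]
tcp_rot: [3.141, 0.0, 1.416]
ft_force: [-0.2, 0.9, 2.9]
opening: 0.0216
gripper_force: 50.0
```

Emit:
send_rows:
  rows: "60 0 0 0 0 0 0;60 0 0 0 0 0 0;60 0 0 0 0 0 0;60 0 0 0.28 0 0 0;60 0 0 0.28 0 0 0;60 0 0 0 0 0 0"

```text
time_s: 8.05
tcp_pos: [0.5222, -0.3, 0.0438]
tcp_rot: [-3.139, -0.001, 1.416]
ft_force: [-0.2, -0.3, 0.2]
opening: 0.0576
gripper_force: 0.0
```

Emit:
send_rows:
  rows: "0 0 0 0 0 0 0;0 0 0 0 0 0 0;0 0 0 0 0 0 0;0 0 0 0 0 0 0;0 0 0 0 0 0 0;0 0 0 0 0 0 0;0 0 0 0 0 0 0;0 0 0 0 0 0 0"
  grip_force: 60

```text
time_s: 8.85
tcp_pos: [0.5234, -0.3007, 0.0457]
tcp_rot: [3.141, 0.0, 1.416]
ft_force: [0.1, 0.4, 0.4]
opening: 0.0216
gripper_force: 60.0
```

Emit:
send_rows:
  rows: "0 0 0 0 0 0 0;0 0 0 0 0 0 0;0 0 0 0 0 0 0"

```text
time_s: 9.15
tcp_pos: [0.5234, -0.3007, 0.0457]
tcp_rot: [3.141, 0.0, 1.416]
ft_force: [0.4, -0.4, 1.7]
opening: 0.0216
gripper_force: 60.0
```

Emit:
send_rows:
  rows: "0 0 0 -0.3 0 0 0;0 0 0 -0.7 0 0 0;0 0 0 -0.8 0 0 0;0 0 0 -0.8 0 0 0;0 0 0 -0.6 0 0 0;0 0 0 0 0 0 0"

```text
time_s: 9.75
tcp_pos: [0.5246, -0.3014, 0.1281]
tcp_rot: [3.137, 0.001, 1.416]
ft_force: [0.9, -0.5, -1.4]
opening: 0.0218
gripper_force: 60.0
```

Emit:
send_rows:
  rows: "0 0.78 0.19 0 0 0 -0.04;0 0.78 0.19 0 0 0 -0.04;0 0.78 0.19 0 0 0 -0.04;0 0.78 0.19 0 0 0 -0.04;0 0.78 0.19 0 0 0 -0.04;0 0.78 0.19 0 0 0 -0.04;0 0.78 0.19 0 0 0 -0.04;0 0.78 0.19 0 0 0 -0.04"

```text
time_s: 10.55
tcp_pos: [0.5822, -0.1505, 0.1242]
tcp_rot: [-3.139, -0.0, 1.45]
ft_force: [-0.7, 0.0, -1.5]
opening: 0.0215
gripper_force: 60.0
```

```bash
python3 - <<'E'
from h import *
import pickle
from scipy.spatial.transform import Rotation as R
o=manip.get_obs()
C={n:cap(n,n+'4.png') for n in('scene','side')}
o=manip.get_obs();t=o['tcp_pos'];a=o['tcp_rot'][2];print(t,o['tcp_rot'],dl(t),o['ft_force'])
pickle.dump((C,o),open('c4.pkl','wb'))
for n,k in(('tip',(.177,0,-.0257)),('bendtop',(.177,0,.0158)),('crank',(.111,0,.0123))):
    p=t+R.from_euler('z',a).apply(k); print(n,dl(p),proj(C['scene'],p))
s=cv2.imread('pics/scene4.png')
o=cv2.resize(s[168:258,240:360],(800,600),interpolation=cv2.INTER_CUBIC)
cv2.imwrite('pics/z6.png',o)
E
```

```text
[ 0.58324912 -0.1470461   0.12424507] [-3.13998646e+00 -2.57332546e-03  1.45467186e+00] [-0.0706764  -0.59733319  0.12424507] [-0.18652716  0.3662795  -1.12613193]
tip [ 0.10630848 -0.59501953  0.09854507] (np.float64(304.2997307661947), np.float64(214.21553306270258))
bendtop [ 0.10630848 -0.59501953  0.14004507] (np.float64(304.6892090823682), np.float64(204.91451071918016))
crank [ 0.04031412 -0.59588225  0.13654507] (np.float64(281.9507978048498), np.float64(215.25596808370156))
```

View pics/z6.png

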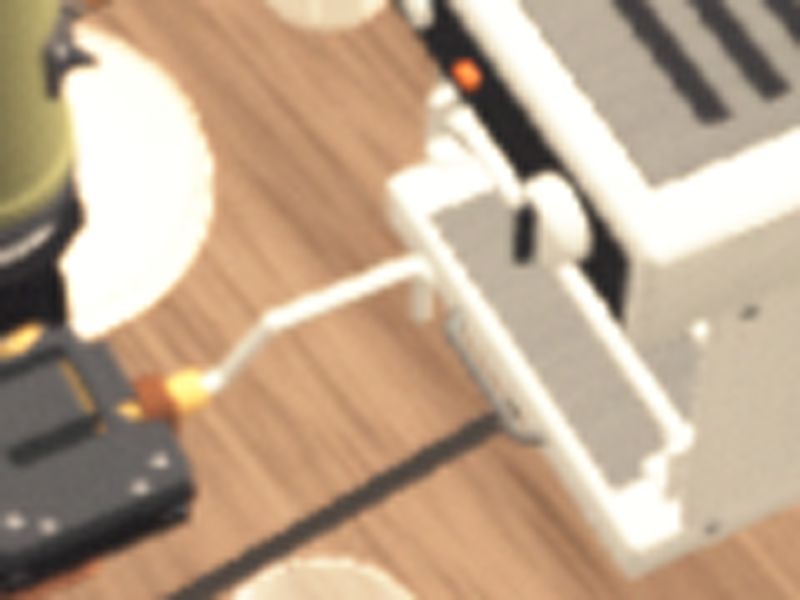

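```bash
python3 - <<'E'
from h import *
import pickle
C,o=pickle.load(open('c4.pkl','rb'));S=C['scene']
for q in[(685,437),(630,360),(575,285),(470,130),(445,100)]:
    print(q,*[np.round(dl(onz(S,240+q[0]/6.667,168+q[1]/6.667,z)),4) for z in(.07,.078)])
E
```

```text
(685, 437) [ 0.1782 -0.6785  0.07  ] [ 0.1749 -0.6828  0.078 ]
(630, 360) [ 0.1771 -0.6365  0.07  ] [ 0.1738 -0.641   0.078 ]
(575, 285) [ 0.1754 -0.5939  0.07  ] [ 0.1722 -0.5987  0.078 ]
(470, 130) [ 0.1751 -0.5028  0.07  ] [ 0.1719 -0.5083  0.078 ]
(445, 100) [ 0.1733 -0.4836  0.07  ] [ 0.1701 -0.4892  0.078 ]
```

Emit:
send_rows:
  rows: "0 0.4 0 0 0 0 0;0 0.5 0 0 0 0 0;0 0.5 0 0 0 0 0;0 0.5 0 0 0 0 0;0 0.5 0 0 0 0 0;0 0.5 0 0 0 0 0;0 0.4 0 0 0 0 0;0 0 0 0 0 0 0"

```text
time_s: 11.45
tcp_pos: [0.5931, -0.067, 0.1256]
tcp_rot: [3.141, -0.001, 1.452]
ft_force: [-0.0, 1.0, -1.3]
opening: 0.0213
gripper_force: 60.0
```

```bash
python3 - <<'E'
from h import *
from scipy.spatial.transform import Rotation as R
o=manip.get_obs();t=o['tcp_pos'];print(o['tcp_rot'],o['ft_force'],dl(t+R.from_euler('z',o['tcp_rot'][2]).apply((.177,0,-.0257))))
E
```

```text
[ 3.14144817e+00 -1.09763346e-03  1.45245008e+00] [-0.0107109   0.95277035 -1.33558722] [ 0.18699206 -0.59483434  0.09993518]
```

Emit:
send_rows:
  rows: "0 0.2 0 0 0 0 0;0 0 0 0.3 0 0 0;0 0 0 0.2 0 0 0;0 0 0 0.2 0 0 0;0 0 0 0 0 0 0"

```text
time_s: 11.95
tcp_pos: [0.5925, -0.0651, 0.1067]
tcp_rot: [-3.139, 0.0, 1.449]
ft_force: [0.3, -0.8, -1.2]
opening: 0.0213
gripper_force: 60.0
```

Emit:
send_rows:
  rows: "0 0 0 0.15 0 0 0;0 0 0 0.15 0 0 0;0 0 0 0 0 0 0"

```text
time_s: 12.25
tcp_pos: [0.593, -0.0646, 0.1]
tcp_rot: [-3.141, 0.0, 1.449]
ft_force: [-0.7, 0.1, -0.3]
opening: 0.0214
gripper_force: 60.0
```

Emit:
send_rows:
  rows: "0 0 0 0.15 0 0 0;0 0 0 0.15 0 0 0;0 0 0 0 0 0 0"

```text
time_s: 12.55
tcp_pos: [0.5929, -0.0645, 0.0924]
tcp_rot: [-3.141, 0.0, 1.449]
ft_force: [-0.2, -0.8, -2.6]
opening: 0.0214
gripper_force: 60.0
```

Emit:
send_rows:
  rows: "0 0 0 0.15 0 0 0;0 0 0 0.15 0 0 0;0 0 0 0 0 0 0"

```text
time_s: 12.85
tcp_pos: [0.5929, -0.0646, 0.0848]
tcp_rot: [-3.14, 0.0, 1.449]
ft_force: [-1.1, 0.2, -1.6]
opening: 0.0215
gripper_force: 60.0
```

Emit:
send_rows:
  rows: "0 -0.1 0 0 0 0 0;0 -0.1 0 0 0 0 0;0 -0.1 0 0 0 0 0;0 0 0 0 0 0 0"

```text
time_s: 13.25
tcp_pos: [0.5924, -0.0729, 0.0857]
tcp_rot: [3.141, 0.0, 1.448]
ft_force: [-0.3, -0.9, -2.1]
opening: 0.0217
gripper_force: 60.0
```

Emit:
send_rows:
  rows: "0 -0.1 0 0 0 0 0;0 -0.1 0 0 0 0 0;0 0 0 0 0 0 0"

```text
time_s: 13.55
tcp_pos: [0.5918, -0.0768, 0.0856]
tcp_rot: [-3.142, -0.0, 1.449]
ft_force: [-0.3, 1.0, -1.7]
opening: 0.0216
gripper_force: 60.0
```

Emit:
send_rows:
  rows: "0 -0.08 0 0 0 0 0;0 0 0 0 0 0 0"

```text
time_s: 13.75
tcp_pos: [0.5916, -0.0789, 0.0855]
tcp_rot: [-3.142, -0.0, 1.45]
ft_force: [-1.3, 1.7, -1.7]
opening: 0.0218
gripper_force: 60.0
```

Emit:
send_rows:
  rows: "0 -0.08 0 0 0 0 0;0 0 0 0 0 0 0"

```text
time_s: 13.95
tcp_pos: [0.5913, -0.0813, 0.0856]
tcp_rot: [3.142, 0.0, 1.449]
ft_force: [0.1, 2.6, -1.8]
opening: 0.0216
gripper_force: 60.0
```

Emit:
send_rows:
  rows: "0 -0.08 0 0 0 0 0;0 0 0 0 0 0 0"

```text
time_s: 14.15
tcp_pos: [0.5911, -0.0833, 0.0856]
tcp_rot: [3.142, 0.0, 1.449]
ft_force: [0.4, 2.3, -1.4]
opening: 0.0218
gripper_force: 60.0
```

Emit:
send_rows:
  rows: "0 -0.08 0 0 0 0 0;0 0 0 0 0 0 0"

```text
time_s: 14.35
tcp_pos: [0.591, -0.0842, 0.0856]
tcp_rot: [3.141, -0.001, 1.45]
ft_force: [0.7, 5.1, -1.8]
opening: 0.0216
gripper_force: 60.0
```

Emit:
send_rows:
  rows: "0 -0.08 0 0 0 0 0;0 0 0 0 0 0 0"

```text
time_s: 14.55
tcp_pos: [0.5908, -0.0855, 0.0856]
tcp_rot: [3.141, -0.002, 1.45]
ft_force: [0.1, 6.1, -0.8]
opening: 0.0214
gripper_force: 60.0
```

Emit:
send_rows:
  rows: "0 -0.08 0 0 0 0 0;0 0 0 0 0 0 0"

```text
time_s: 14.75
tcp_pos: [0.5907, -0.0871, 0.0858]
tcp_rot: [3.141, -0.002, 1.45]
ft_force: [-0.0, 6.1, -0.9]
opening: 0.0214
gripper_force: 60.0
```

Emit:
send_rows:
  rows: "0 -0.08 0 0 0 0 0;0 0 0 0 0 0 0"

```text
time_s: 14.95
tcp_pos: [0.5907, -0.0886, 0.0859]
tcp_rot: [3.141, -0.003, 1.451]
ft_force: [0.2, 6.0, -0.3]
opening: 0.022
gripper_force: 60.0
```

Emit:
send_rows:
  rows: "0 -0.08 0 0 0 0 0;0 0 0 0 0 0 0"

```text
time_s: 15.15
tcp_pos: [0.5906, -0.0902, 0.0861]
tcp_rot: [3.141, -0.003, 1.451]
ft_force: [-0.1, 7.4, 0.3]
opening: 0.0214
gripper_force: 60.0
```

Emit:
send_rows:
  rows: "0 -0.08 0 0 0 0 0;0 0 0 0 0 0 0"

```text
time_s: 15.35
tcp_pos: [0.59, -0.0944, 0.086]
tcp_rot: [3.141, -0.0, 1.45]
ft_force: [0.6, 2.0, -1.4]
opening: 0.0214
gripper_force: 60.0
```

Emit:
send_rows:
  rows: "0 -0.08 0 0 0 0 0;0 0 0 0 0 0 0"

```text
time_s: 15.55
tcp_pos: [0.5892, -0.0981, 0.0856]
tcp_rot: [3.142, 0.001, 1.448]
ft_force: [0.1, 1.6, -0.3]
opening: 0.0214
gripper_force: 60.0
```

Emit:
send_rows:
  rows: "0 -0.08 0 0 0 0 0;0 -0.08 0 0 0 0 0;0 0 0 0 0 0 0"

```text
time_s: 15.85
tcp_pos: [0.5888, -0.1017, 0.0855]
tcp_rot: [-3.142, 0.001, 1.449]
ft_force: [0.4, 1.2, -1.5]
opening: 0.0217
gripper_force: 60.0
```

Emit:
send_rows:
  rows: "0 -0.08 0 0 0 0 0;0 -0.08 0 0 0 0 0;0 0 0 0 0 0 0"

```text
time_s: 16.15
tcp_pos: [0.5883, -0.1055, 0.0855]
tcp_rot: [-3.141, 0.001, 1.449]
ft_force: [-0.6, 0.9, -0.7]
opening: 0.0217
gripper_force: 60.0
```

Emit:
send_rows:
  rows: "0 -0.12 0 0 0 0 0;0 -0.12 0 0 0 0 0;0 -0.12 0 0 0 0 0;0 -0.12 0 0 0 0 0;0 -0.12 0 0 0 0 0;0 -0.12 0 0 0 0 0;0 -0.12 0 0 0 0 0;0 -0.12 0 0 0 0 0"

```text
time_s: 16.95
tcp_pos: [0.5855, -0.1289, 0.0856]
tcp_rot: [3.142, 0.0, 1.449]
ft_force: [1.3, 2.3, -1.8]
opening: 0.0215
gripper_force: 60.0
```

Emit:
send_rows:
  rows: "0 -0.12 0 0 0 0 0;0 -0.12 0 0 0 0 0;0 -0.12 0 0 0 0 0;0 -0.12 0 0 0 0 0;0 -0.12 0 0 0 0 0;0 -0.12 0 0 0 0 0;0 0 0 0 0 0 0"

```text
time_s: 17.65
tcp_pos: [0.5832, -0.1476, 0.0856]
tcp_rot: [3.142, 0.001, 1.449]
ft_force: [0.1, 0.9, -1.2]
opening: 0.022
gripper_force: 60.0
```

Emit:
send_rows:
  rows: "0 -0.08 0 0 0 0 0;0 -0.08 0 0 0 0 0;0 -0.08 0 0 0 0 0;0 0 0 0 0 0 0"

```text
time_s: 18.05
tcp_pos: [0.5825, -0.1531, 0.0856]
tcp_rot: [3.142, 0.0, 1.449]
ft_force: [0.2, 1.7, -2.0]
opening: 0.0214
gripper_force: 60.0
```

Now 4 mm per call, watching the force.

Emit:
send_rows:
  rows: "0 -0.08 0 0 0 0 0;0 -0.08 0 0 0 0 0;0 0 0 0 0 0 0"

```text
time_s: 18.35
tcp_pos: [0.5821, -0.1569, 0.0856]
tcp_rot: [3.141, 0.0, 1.449]
ft_force: [-0.1, 2.8, -2.0]
opening: 0.0213
gripper_force: 60.0
```

Emit:
send_rows:
  rows: "0 -0.08 0 0 0 0 0;0 -0.08 0 0 0 0 0;0 0 0 0 0 0 0"

```text
time_s: 18.65
tcp_pos: [0.5825, -0.1589, 0.0857]
tcp_rot: [3.14, -0.002, 1.45]
ft_force: [2.5, 4.7, -2.7]
opening: 0.0214
gripper_force: 60.0
```

Emit:
send_rows:
  rows: "0 -0.08 0 0 0 0 0;0 -0.04 0 0 0 0 0;0 0 0 0 0 0 0"

```text
time_s: 18.95
tcp_pos: [0.5826, -0.1593, 0.0855]
tcp_rot: [3.14, -0.005, 1.451]
ft_force: [3.6, 9.1, -2.6]
opening: 0.0216
gripper_force: 60.0
```

Emit:
send_rows:
  rows: "0 -0.05 0 0 0 0 0;0 0 0 0 0 0 0;0 0 0 0 0 0 0"

```text
time_s: 19.25
tcp_pos: [0.5827, -0.1594, 0.0855]
tcp_rot: [3.14, -0.006, 1.452]
ft_force: [3.0, 11.3, -2.5]
opening: 0.0216
gripper_force: 60.0
```

Emit:
send_rows:
  rows: "0 -0.02 0 0 0 0 0;0 0 0 0 0 0 0;0 0 0 0 0 0 0;0 0 0 0 0 0 0"

```text
time_s: 19.65
tcp_pos: [0.5827, -0.1594, 0.0854]
tcp_rot: [3.14, -0.007, 1.452]
ft_force: [3.6, 11.4, -3.2]
opening: 0.0219
gripper_force: 60.0
```

Emit:
send_rows:
  rows: "0 0 0 0 0 0 0;0 0 0 0 0 0 0;0 0 0 0 0 0 0;0 0 0 0 0 0 0"

```text
time_s: 20.05
tcp_pos: [0.5827, -0.1594, 0.0854]
tcp_rot: [3.141, -0.007, 1.452]
ft_force: [4.3, 11.0, -3.5]
opening: 0.0218
gripper_force: 60.0
```

```bash
python3 - <<'E'
from h import *
C={n:cap(n,n+'5.png') for n in('scene','side')}
s=cv2.imread('pics/scene5.png')
cv2.imwrite('pics/z7.png',cv2.resize(s[168:258,240:360],(800,600),interpolation=cv2.INTER_CUBIC))
E
```

```text
(no output)
```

View pics/z7.png

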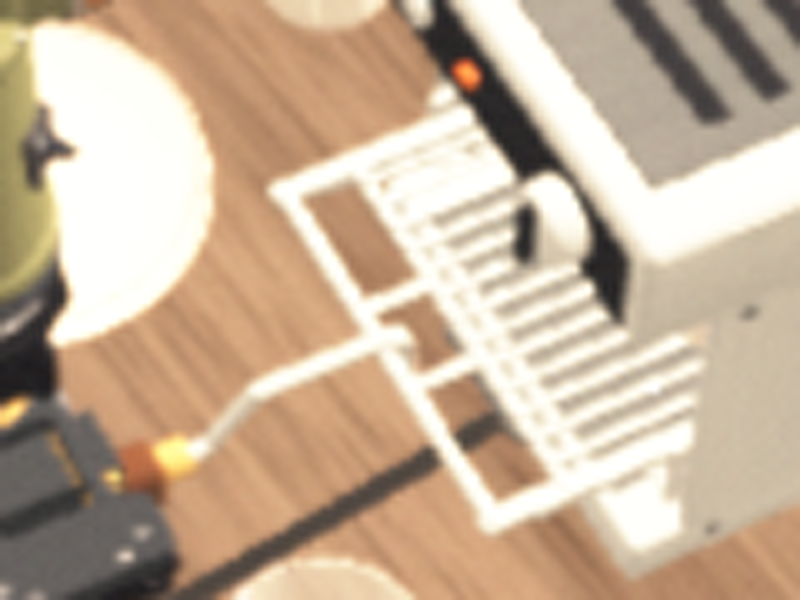

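```bash
python3 - <<'E'
from h import *
import pickle
C,o=pickle.load(open('c4.pkl','rb'));S=C['scene']
for q in[(492,522),(435,430),(385,345),(330,265),(280,190)]:
    print(q,*[np.round(dl(onz(S,240+q[0]/6.667,168+q[1]/6.667,z)),4) for z in(.075,.078)])
E
```

```text
(492, 522) [ 0.0893 -0.6818  0.075 ] [ 0.0883 -0.6834  0.078 ]
(435, 430) [ 0.0893 -0.6341  0.075 ] [ 0.0883 -0.6358  0.078 ]
(385, 345) [ 0.0904 -0.5887  0.075 ] [ 0.0894 -0.5906  0.078 ]
(330, 265) [ 0.0884 -0.543   0.075 ] [ 0.0875 -0.545   0.078 ]
(280, 190) [ 0.0872 -0.4989  0.075 ] [ 0.0862 -0.501   0.078 ]
```

Emit:
send_rows:
  rows: "0 0.15 0 0 0 0 0;0 0.15 0 0 0 0 0;0 0.15 0 0 0 0 0;0 0.15 0 0 0 0 0;0 0 0 0 0 0 0;0 0 0 0 0 0 0"

```text
time_s: 20.75
tcp_pos: [0.5828, -0.1508, 0.0856]
tcp_rot: [3.141, 0.001, 1.449]
ft_force: [0.3, 0.1, -1.3]
opening: 0.0215
gripper_force: 60.0
```

Emit:
send_rows:
  rows: "0 0 0 -0.2 0 0 0;0 0 0 -0.3 0 0 0;0 0 0 -0.4 0 0 0;0 0 0 -0.5 0 0 0;0 0 0 -0.5 0 0 0;0 0 0 -0.4 0 0 0;0 0 0 0 0 0 0"

```text
time_s: 21.45
tcp_pos: [0.5843, -0.1505, 0.1456]
tcp_rot: [3.137, 0.0, 1.449]
ft_force: [-0.2, 0.7, -2.4]
opening: 0.0215
gripper_force: 60.0
```

Emit:
send_rows:
  rows: "0 -0.78 -0.2 0 0 0 0.04;0 -0.78 -0.2 0 0 0 0.04;0 -0.78 -0.2 0 0 0 0.04;0 -0.78 -0.2 0 0 0 0.04;0 -0.78 -0.2 0 0 0 0.04;0 -0.78 -0.2 0 0 0 0.04;0 -0.78 -0.2 0 0 0 0.04;0 -0.78 -0.2 0 0 0 0.04"

```text
time_s: 22.25
tcp_pos: [0.5215, -0.2999, 0.1426]
tcp_rot: [-3.141, -0.0, 1.416]
ft_force: [0.5, -0.4, -0.9]
opening: 0.022
gripper_force: 60.0
```

Emit:
send_rows:
  rows: "0 0 0 0 0 0 0;0 0 0 0.6 0 0 0;0 0 0 0.8 0 0 0;0 0 0 0.8 0 0 0;0 0 0 0.8 0 0 0;0 0 0 0.4 0 0 0;0 0 0 0 0 0 0"

```text
time_s: 22.95
tcp_pos: [0.5211, -0.2973, 0.0555]
tcp_rot: [-3.137, -0.002, 1.418]
ft_force: [-0.0, 0.2, -1.8]
opening: 0.0215
gripper_force: 60.0
```

Contact is expected near z 0.046, so I'm lowering in small steps.

Emit:
send_rows:
  rows: "0 0 0 0.15 0 0 0;0 0 0 0.12 0 0 0;0 0 0 0 0 0 0"

```text
time_s: 23.25
tcp_pos: [0.5224, -0.2994, 0.0517]
tcp_rot: [3.141, 0.0, 1.416]
ft_force: [0.5, -0.5, -2.8]
opening: 0.0216
gripper_force: 60.0
```

Emit:
send_rows:
  rows: "0 0 0 0.08 0 0 0;0 0 0 0 0 0 0"

```text
time_s: 23.45
tcp_pos: [0.5222, -0.2994, 0.0495]
tcp_rot: [3.141, 0.0, 1.416]
ft_force: [0.1, -0.4, -2.2]
opening: 0.0215
gripper_force: 60.0
```

Emit:
send_rows:
  rows: "0 0 0 0.05 0 0 0;0 0 0 0 0 0 0"

```text
time_s: 23.65
tcp_pos: [0.522, -0.2993, 0.048]
tcp_rot: [-3.142, -0.0, 1.416]
ft_force: [-0.5, 0.2, -2.3]
opening: 0.0216
gripper_force: 60.0
```

Emit:
send_rows:
  rows: "0 0 0 0.06 0 0 0;0 0 0 0 0 0 0"

```text
time_s: 23.85
tcp_pos: [0.522, -0.2993, 0.0464]
tcp_rot: [-3.141, -0.0, 1.416]
ft_force: [0.4, 0.1, -1.6]
opening: 0.0217
gripper_force: 60.0
```

Emit:
send_rows:
  rows: "0 0 0 0.05 0 0 0;0 0 0 0 0 0 0"

```text
time_s: 24.05
tcp_pos: [0.5222, -0.2994, 0.0457]
tcp_rot: [3.141, 0.0, 1.416]
ft_force: [-0.9, 0.1, 1.5]
opening: 0.0214
gripper_force: 60.0
```

Contact. Releasing, waiting for the fingers to open fully, then lifting.

Emit:
send_rows:
  rows: "40 0 0 0 0 0 0;80 0 0 0 0 0 0;80 0 0 0 0 0 0;80 0 0 0 0 0 0;80 0 0 0 0 0 0;80 0 0 0 0 0 0"

```text
time_s: 24.65
tcp_pos: [0.5221, -0.2993, 0.0453]
tcp_rot: [3.142, -0.0, 1.416]
ft_force: [-0.5, 0.0, 0.6]
opening: 0.0615
gripper_force: 0.0
```

Emit:
send_rows:
  rows: "80 0 0 -0.3 0 0 0;80 0 0 -0.6 0 0 0;80 0 0 -1 0 0 0;80 0 0 -1 0 0 0;80 0 0 -1 0 0 0;80 0 0 -1 0 0 0;80 -0.5 0 -1 0 0 0;80 0 0 0 0 0 0"

```text
time_s: 25.45
tcp_pos: [0.5218, -0.315, 0.1988]
tcp_rot: [3.133, 0.004, 1.413]
ft_force: [0.5, -0.2, -0.1]
opening: 0.0798
gripper_force: 0.0
```

```bash
python3 - <<'E'
from h import *
C={n:cap(n,n+'6.png') for n in('scene','side')}
s=cv2.imread('pics/scene6.png');d=cv2.imread('pics/side6.png')
o=np.zeros((600,800,3),np.uint8)
o[:,:400]=cv2.resize(d[125:305,210:330],(400,600));o[:300,400:]=cv2.resize(s[180:300,140:300],(400,300));o[300:,400:]=cv2.resize(s[130:280,240:440],(400,300))
cv2.imwrite('pics/z8.png',o)
E
```

```text
(no output)
```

View pics/z8.png

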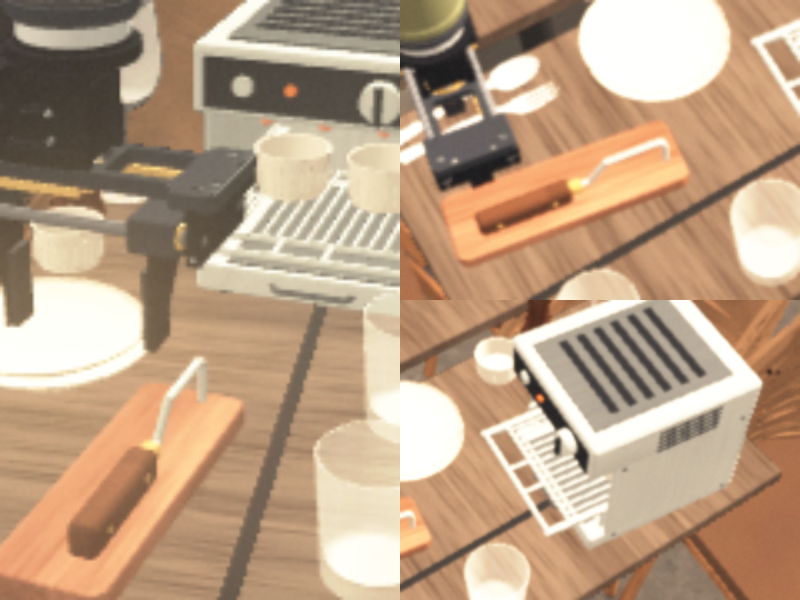

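The hook lies flat on the board, the rack stands out with both ramekins upright, and the glasses haven't moved. Handing it in.

```bash
python3 -c "
from h import *
print(workorder.job_done())"
```

```text
the job is handed in; nothing more can be done
None
```

I drew the rack about 85 mm out to its stops and held it at about 12 N for roughly a second. Both ramekins are upright, the hook is back level on the board, and the job is handed in; no verdict came back.

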